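# Clamp the plaster mould shut

## Robot

A 6-joint arm with a two-finger parallel gripper is mounted at the origin on the work surface. World frame = base frame: x ahead of the robot, y to its left, z up, the work surface at z = 0. Lengths are in m, angles in degrees, forces in N, time in s.
With the tool pointing down it reaches from about 0.4 to 0.825 m from the base axis. Payload 7 kg.
Tool frame: the origin (TCP) lies at the very end of the fingers, on their centre line; the grasp point (between the pads) lies 19 mm behind it (ctrl.grip_point_offset is the distance from the TCP to the grasp point, in m); x points along the fingers, z is the direction in which the jaws open and shut, and the axes are right-handed (so a half turn about x gives the same grasp; the last joint's range is limited). The gripper opens to 88 mm and grips with 3 to 60 N. Pads are 19 mm wide; open, the fingers measure 130 mm over their backs; the gripper's body (78 mm by 193 mm) begins 47 mm behind the grasp point.
Start: joints at [88.814, 20.546, 0.682, 0, -70.136, -16.507], TCP at [0.205, 0.643, 0.227] pointing down, gripper open.
Joint ranges: [-176.03, 176.03], [-82.01, 121.73], [-58.28, 71.71], [-173.87, 95.51], [-174.79, -0.11], [-173.66, 173.66]. Speed limits (degrees/s): [136.94, 136.94, 172.46, 180, 180, 180].

## Interface

Orientations are given as [roll, pitch, yaw] about the fixed x, y, z axes, in that order (R = Rz(yaw) Ry(pitch) Rx(roll)).
In Python, from plant import get_obs, snapshot, calibration, close_job, ctrl gives the robot as it stands.
- The arm moves only by the tool move_arm, never from a script. Its argument "commands" is a list that holds one entry, the list of rows, each a list of 4 numbers: the shift along the tool's x, y, z in cm, then the turn about the tool's x in rad. In form: [[[dx, dy, dz, spin], ...]]. A call has 1 to 8 rows; each row shifts and turns the commanded pose from where the row before left it, along the tool's axes as they then stand; what a row does not reach is not made up. A row lasts 1/10 s, in which the tool goes at most 50 mm and 8.59 degrees, less where a joint would pass 70% of its speed; a pose out of reach is approached as far as the arm can. A call with a gripper value outside its range is refused whole. "jaw" is the finger opening in cm, from 0 to 8.76, set as the call begins (left out, the last holds). The fingers move at their own pace and stop on an object; the grip force is fixed at half the most. Time passes only in rows, so rows that do not move let the fingers close. It gives the time, the measured TCP pose, the force and the opening at its end, in the units of the state.
- get_obs(): the state, without advancing time (a new reading comes with each control period).
- snapshot(name): name is "scene" or "top" or "wrist"; returns (picture, depth): 400x640x3 uint8, red, green, blue; 400x640 float32, m along the optical axis (not along the pixel's ray), 0 where there is no reading.
- calibration(name): a dict with "mtx" (3x3 intrinsics, pixels), "k1" (the pictures are not rectified: a ray, as slopes to the right and down, at radius r is drawn at 1 + k1 r^2 times it, then the intrinsics apply), "T" (4x4, takes a point from camera to world coordinates); the wrist camera has in their place "tool_from_camera" (4x4, takes a point from camera to tool coordinates, whose origin is the TCP and whose axes are the tool frame's). Camera axes: x right, y up, looking along -z (the intrinsics and any distortion apply to the point x, -y, -z); pixel columns grow to the right and rows downward; lengths in m; the calibration is good to about 2 mm. A picture is of the moment at which its call begins: read the wrist's pose just before it. calibration takes no time and is no camera call.
- close_job(): hands the job in, once; it reports no verdict.
The state is a dict: "clock": time; "joint_pos": joint angles; "qvel": joint speeds; "tau": joint torques, N m; "tool_pos": TCP position; "orientation": TCP orientation; "force": force on the tool from outside, world axes, zero at the start; "moment": the same for the moment, N m; "opening": finger opening in m.
Only numpy, scipy, OpenCV 4.12 (cv2) and the standard library are available. Lean on these libraries where they do the work, as an engineer would, in place of code of your own. Each camera call takes 0.05 s, during which the arm holds its last target. There are 200 camera calls.

## Task

Close the mould clamp on the two-part plaster mould: swing the blue strap over with the back of a finger and lay it gently down on the mould without slamming it, then push the orange cam lever over and fully down so that the mould is held tight. Work only by pushing with the fingers, without forcing; do not lift or shift the mould, and leave everything else on the table where it is.

Things in the scene. Friction and masses are not known exactly. Their poses are not given: they have to be found in the camera images.
- clamp: steel mould clamp fixed to the table. Grey base plate 110 x 250 mm (along its x, y), top 12 mm up, holding the mould in the middle; hinge post at its +y end, latch post at its -y end (38 mm wide, 104 and 116 mm high). Origin: centre of its underside on the table, z up. Strap and lever swing in its y-z plane at x = 0 (push within 8 mm of it)
- strap_hinge (a point): hinge axis of the strap: at (0, 0.085, 0.094) m in the clamp's frame, axis along the clamp's x
- strap_end (a point): middle of the upper face at the free end of the blue strap, a flat steel bar 24 mm wide, 6 mm thick, reaching 169 mm from the hinge axis; this point is 165 mm from the axis and moves with the strap
- strap (a joint): strap angle (rad): 0 = level, pointing to the clamp's -y, foot just touching the mould; 1.57 = straight up; it starts leaning back over the +y end (1.75 to 2.1, stop at 2.15). Stiff hinge: the strap stays where it is left and takes about 2 to 4 N near its end to move, all the way down. Clamped it reads about -0.02
- pressure_foot: sprung rubber foot, 40 mm across, under the strap 85 mm from the hinge; its origin is on the strap's centre line, its rubber face is 26 mm below that. Touches the middle of the mould's top (68 mm above the table) when the strap is level. Spring preload 10 N, then 5 N per mm
- lever_pivot (a point): pivot axis of the cam lever in the latch post: at (0, -0.096, 0.106) m in the clamp's frame, axis along the clamp's x
- lever_end (a point): tip of the cam lever's orange grip, 110 mm from the pivot axis along the lever, in the middle of the tip; moves with the lever. The grip is 24 mm wide and 13 mm thick, its length from 38 to 110 mm from the axis; seen with the lever upright its middle line lies 14 mm to the clamp's -y side of the axis
- cam_lever (a joint): lever angle (rad): 0 = upright; negative = leaning out over the clamp's -y end, where it starts (-0.8 to -0.55, stop -0.85); 1.55 = fully down on its stop, level over the strap, pointing to +y. Stays where it is left; 2 to 5 N at the grip, along its arc (up and over), move it, 4 to 7 N in the last 0.5 rad as the cam presses the strap's end. Above -0.45 the cam blocks the strap, so lay that first
- mould_top: upper half of the mould, loose white plaster block 90 x 120 x 28 mm, 0.4 kg; origin at the centre of its underside, top 68 mm above the table
- mould_bottom: lower half of the mould, loose white plaster block 90 x 120 x 28 mm, 0.4 kg, standing on the clamp's base plate; origin at the centre of its underside, 12 mm above the table
- clay_animal: bystander: small grey clay elephant, about 135 mm long (its y), 50 mm wide and 70 mm high, beyond the clamp; origin at the centre between its feet on the table
- glaze_jar: bystander: small pale jar with a red cap, 44 mm across, 55 mm high, beyond the clamp; origin at the centre of its underside
- wood_knife: bystander: wooden modelling knife, 175 mm long (its y), 16 mm wide, 9 mm high, lying on the robot's side of the clamp; origin near its middle on the table
- paper_bowl: bystander: white paper bowl, 90 mm across, 40 mm high; origin at the centre of its underside
- slip_jar: bystander: glass jar with a blue cap, 68 mm across, 75 mm high; origin at the centre of its underside
- spare_mould: bystander: small plaster mould half, 75 x 100 x 22 mm; origin at the centre of its underside
- phone: bystander: black phone lying flat, 150 x 72 x 8 mm; origin at the centre of its underside
Not all that is in view belongs to the job. Leave any red look-alike of the mould_top alone.

How it is judged:
By the outcome, as a careful person would: the job done as asked, in the order asked, and still so for the second after the job is handed in, with the robot touching nothing.
It also fails if it takes over 48 s, if anything falls off the work surface, if the arm or the gripper's body presses on something with over 40 N, if the wrist force passes 120 N, or if a joint passes its speed limit or range.

## Working session

There is one attempt and no reset: what is moved stays moved. The work goes in short steps, Python scripts to look and compute and a tool call to move; the robot and the scene stay as the last step left them, time stands still between calls to the robot, and variables do not carry over. Pictures are saved under pics/ and viewed, about 8 in all and at most 12, crops included, and the job is handed in when it is done.

Besides the shell and the picture viewer there is one more tool, called after "Request:" as name(argument=value, ...), one argument or row to a line, values as JSON. move_arm: Moves the arm, as the interface text tells. Its arguments: {"type":"object","properties":{"commands":{"type":"array"},"jaw":{"type":"number"}},"required":["commands"]}

```bash
mkdir -p pics; ls; cat > h.py <<'E'
import numpy as np, cv2
from plant import get_obs, snapshot, calibration, close_job, ctrl
def world(name,dep,u,v,T=None):
    c=calibration(name); K=np.array(c["mtx"],float); T=np.array(c["T"]) if T is None else T
    p=cv2.undistortPoints(np.array([[[u,v]]],float),K,np.array([c["k1"],0,0,0.]))[0,0]
    return (T@np.array([p[0]*dep,-p[1]*dep,-dep,1]))[:3]
def cloud(name,d,T=None):
    c=calibration(name); K=np.array(c["mtx"],float); T=np.array(c["T"]) if T is None else T
    v,u=np.mgrid[0:400,0:640]
    p=cv2.undistortPoints(np.stack([u,v],-1).reshape(-1,1,2).astype(float),K,np.array([c["k1"],0,0,0.]))[:,0].reshape(400,640,2)
    P=np.stack([p[...,0]*d,-p[...,1]*d,-d,np.ones_like(d)],-1)@T.T
    return P[...,:3]
E
python3 - <<'E'
from h import *
print(get_obs())
for n in("scene","top"):
    r,d=snapshot(n); np.savez(n+"0.npz",r=r,d=d); cv2.imwrite(f"pics/{n}0.png",r[...,::-1]); print(calibration(n))
E
```

```text
pics
{'clock': 0.0, 'joint_pos': array([ 8.88139192e+01,  2.05910725e+01,  6.31880951e-01, -2.05697395e-02,
       -7.01380463e+01, -1.65086726e+01]), 'qvel': array([-0.03194477,  0.02571479, -0.01650397,  0.04945999, -0.08198575,
        0.01796028]), 'tau': array([ 9.08765778e-04, -5.82712841e+01,  2.93042529e+01,  6.99683368e+00,
        6.95352210e-03, -1.65289262e-04]), 'tool_pos': array([0.20501703, 0.64256335, 0.22561102]), 'orientation': array([   5.26308202,   89.90085756, -102.43867646]), 'force': array([-0.27163707,  0.21183946,  0.07460848]), 'moment': array([ 0.02988948, -0.01950539,  0.00053504]), 'opening': 0.08737082453763174}
{'mtx': array([[392.38809219,   0.        , 313.17774351],
       [  0.        , 392.38809219, 195.62518094],
       [  0.        ,   0.        ,   1.        ]]), 'k1': 0.024458624816184188, 'T': array([[-0.67830913, -0.42273599,  0.60099169,  1.1560372 ],
       [ 0.73461631, -0.37307756,  0.56670275,  0.59323337],
       [-0.01534913,  0.82589794,  0.56361067,  0.72430004],
       [ 0.        ,  0.        ,  0.        ,  1.        ]])}
{'mtx': array([[463.73732279,   0.        , 321.27034012],
       [  0.        , 463.73732279, 208.3101691 ],
       [  0.        ,   0.        ,   1.        ]]), 'k1': -0.0171484283755176, 'T': array([[-0.06332574,  0.97338065, -0.22027248,  0.21285333],
       [-0.99797795, -0.06297169,  0.00863597,  0.00547919],
       [-0.00546485,  0.22037395,  0.97540015,  1.60867255],
       [ 0.        ,  0.        ,  0.        ,  1.        ]])}
```

View pics/scene0.png

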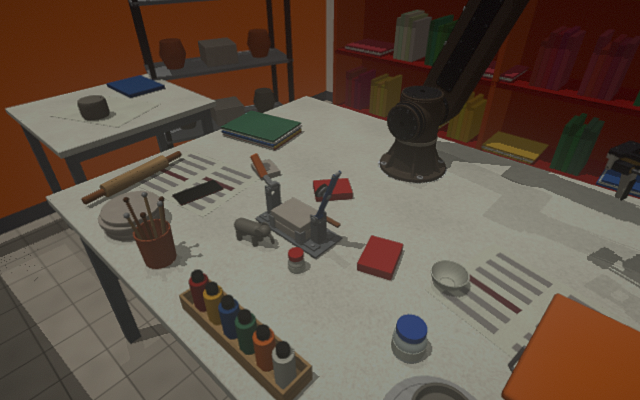

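View pics/top0.png

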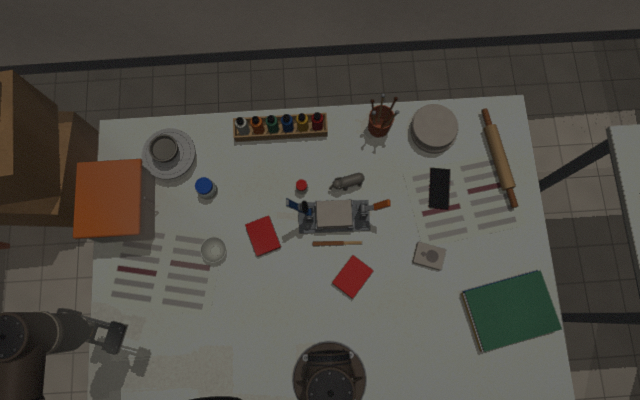

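The scene view shows the clamp at about (300,230), with the blue strap leaning at (330,190) and the orange lever at (262,170). In the top view the clamp is at (334,215), the strap at left (295,206) and the lever at right (380,206). The mould top is the white block at (334,214). The red blocks at (263,236) and (353,277) are the look-alikes.

```bash
python3 - <<'E'
from h import *
ims=[]
for n,(u0,u1,v0,v1) in {"top":(270,405,180,250),"scene":(225,365,140,265)}.items():
    z=np.load(n+"0.npz"); P=cloud(n,z["d"].astype(float)); r=z["r"]
    hsv=cv2.cvtColor(r,cv2.COLOR_RGB2HSV); box=np.zeros((400,640),bool); box[v0:v1,u0:u1]=1
    H,S,V=[hsv[...,i].astype(int) for i in range(3)]
    def rep(nm,m):
        m=m&box&(z["d"]>0); q=P[m]
        if len(q)<5: print(n,nm,len(q)); return
        vv,uu=np.nonzero(m); print(n,nm,len(q),"med",np.median(q,0).round(4),"p3",np.percentile(q,3,axis=0).round(4),"p97",np.percentile(q,97,axis=0).round(4), "px",uu.min(),uu.max(),vv.min(),vv.max())
    rep("blue",(H>95)&(H<130)&(S>110)&(P[...,2]>.07))
    rep("orange",(H<20)&(S>140)&(P[...,2]>.1))
    m=(P[...,2]>.058)&(P[...,2]<.078)&(S<60)&(V>90)&box
    rep("mould",m)
    q=P[m][:,:2].astype(np.float32); print(cv2.minAreaRect(q))
    m=(P[...,2]>.006)&(P[...,2]<.02)&box; q=P[m][:,:2].astype(np.float32); print("plate",cv2.minAreaRect(q))
    ims.append(cv2.resize(r[v0:v1,u0:u1],(790,int(790*(v1-v0)/(u1-u0))),interpolation=cv2.INTER_CUBIC))
cv2.imwrite("pics/c1.png",ims[0][...,::-1]);cv2.imwrite("pics/c2.png",cv2.resize(ims[1],(660,590))[...,::-1])
E
```

```text
top blue 75 med [0.542  0.0737 0.1986] p3 [0.528  0.0302 0.0973] p97 [0.5533 0.0892 0.243 ] px 289 310 201 214
top orange 96 med [ 0.5393 -0.2001  0.1681] p3 [ 0.5306 -0.2217  0.1392] p97 [ 0.5484 -0.1787  0.1902] px 374 389 200 209
top mould 843 med [ 0.544  -0.05    0.0675] p3 [ 0.5033 -0.1041  0.061 ] p97 [0.5847 0.0047 0.0738] px 317 351 200 225
((0.5443910360336304, -0.05048225820064545), (0.11647531390190125, 0.08839891850948334), 87.73988342285156)
plate ((0.5502431988716125, -0.06264437735080719), (0.47578370571136475, 0.24953092634677887), 86.47705841064453)
scene blue 0
scene orange 160 med [ 0.5462 -0.1978  0.1625] p3 [ 0.5351 -0.2169  0.1366] p97 [ 0.5537 -0.1789  0.1875] px 251 326 154 184
scene mould 814 med [ 0.5524 -0.0538  0.0681] p3 [ 0.5042 -0.1085  0.064 ] p97 [0.6558 0.0043 0.0705] px 235 326 194 229
((0.588005006313324, -0.054434701800346375), (0.1805250495672226, 0.20745854079723358), 1.4783096313476562)
plate ((0.39319097995758057, -0.21706339716911316), (0.7602182626724243, 0.36227625608444214), 50.332698822021484)
```

View pics/c1.png

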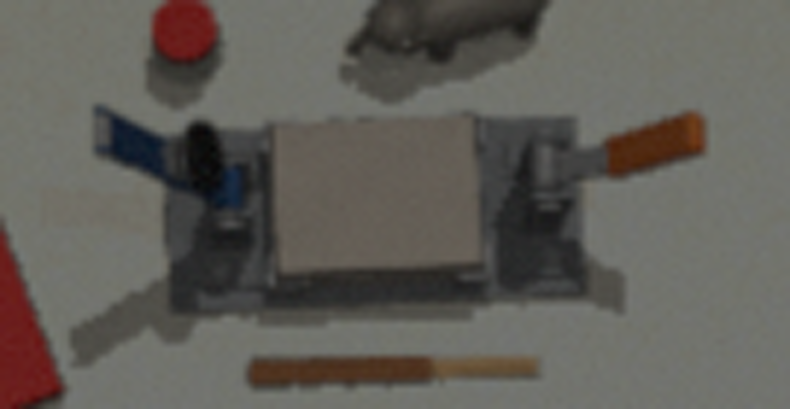

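View pics/c2.png

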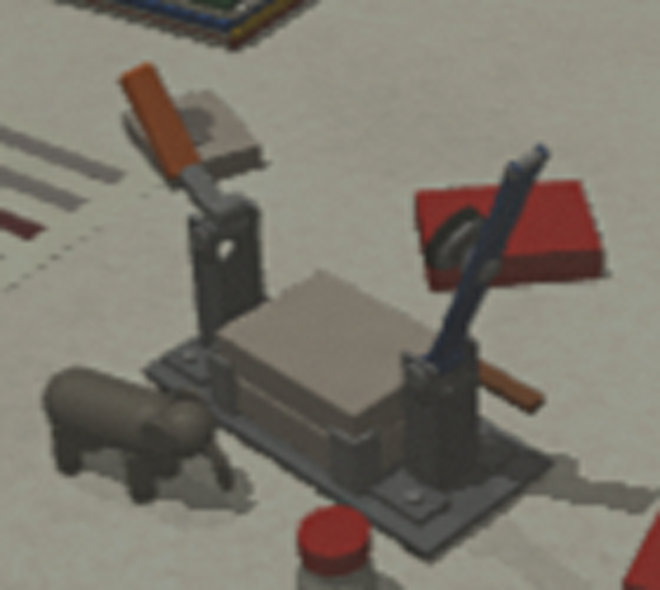

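Request:
move_arm(
  commands=[
    [[-0.5,0,0,-0.138],[-0.5,0,0,-0.138],[0,2.6,3.4,0],[0,2.6,3.4,0],[0,2.6,3.4,0],[0,2.6,3.4,0],[0,2.6,3.4,0],[0,2.6,3.4,0]],
  ],
  jaw=0,
)

```text
clock: 0.9
tool_pos: [0.355, 0.4323, 0.2363]
orientation: [-28.8, 90.0, -120.7]
force: [0.5, 0.1, -0.3]
opening: 0.029
```

Request:
move_arm(
  commands=[
    [[0,2.6,3.4,0],[0,2.6,3.4,0],[0,2.6,3.4,0],[0,2.6,3.4,0],[0,2.6,3.4,0],[0,2.6,3.0,0],[0,1.5,2.0,0],[0,0,0,0]],
  ],
)

```text
clock: 1.7
tool_pos: [0.5191, 0.206, 0.236]
orientation: [-39.4, 89.9, -131.5]
force: [-0.5, -0.3, -0.2]
opening: 0.0003
```

```bash
cat >> h.py <<'E'
from scipy.spatial.transform import Rotation as Ro
def tool():
    o=get_obs(); T=np.eye(4); T[:3,:3]=Ro.from_euler("xyz",o["orientation"],degrees=True).as_matrix(); T[:3,3]=o["tool_pos"]
    return o,T
E
python3 - <<'E'
from h import *
o,T=tool(); print(o["clock"],o["tool_pos"],o["force"],o["opening"]); print(T.round(3))
r,d=snapshot("wrist"); Tc=T@np.array(calibration("wrist")["tool_from_camera"]); print(Tc.round(3))
np.savez("w1.npz",r=r,d=d,T=Tc); cv2.imwrite("pics/w1.png",r[...,::-1])
E
```

```text
1.7 [0.51913063 0.20598881 0.23598097] [-0.5373951  -0.31948962 -0.24278056] 0.0003264459788961843
[[-0.001  0.999 -0.036  0.519]
 [-0.001 -0.036 -0.999  0.206]
 [-1.    -0.001  0.001  0.236]
 [ 0.     0.     0.     1.   ]]
[[-0.037  0.967  0.254  0.588]
 [-0.999 -0.036 -0.008  0.204]
 [ 0.002 -0.254  0.967  0.392]
 [ 0.     0.     0.     1.   ]]
```

View pics/w1.png

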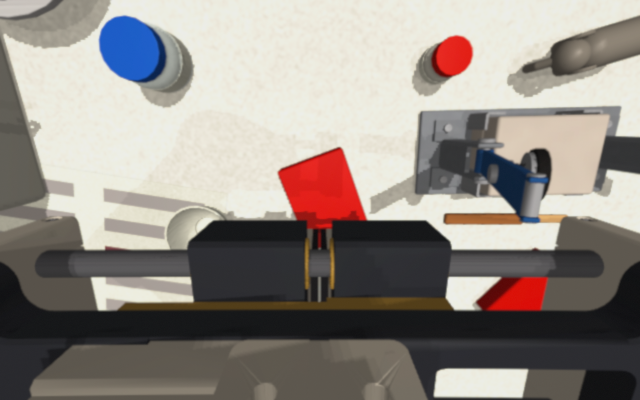

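The wrist view shows the plate edge at (418–620, 107–195), the strap from (485,150) at the hinge to (530,215) at the tip, the mould at (550,150), and the knife at (500,218). Now I'll fit the positions.

```bash
python3 - <<'E'
from h import *
z=np.load("w1.npz"); r=z["r"]; P=cloud("wrist",z["d"].astype(float),z["T"])
hsv=cv2.cvtColor(r,cv2.COLOR_RGB2HSV).astype(int); H,S,V=hsv[...,0],hsv[...,1],hsv[...,2]
v,u=np.mgrid[0:400,0:640]; box=(u>400)&(u<640)&(v>90)&(v<235)&(z["d"]>0)
Z=P[...,2]
m=box&(Z>.06)&(Z<.076)&(v<205)&(S<70)&(V>120); q=P[m]; print("mould",len(q),np.median(q,0),cv2.minAreaRect(q[:,:2].astype(np.float32)))
m=box&(Z>.007)&(Z<.017)&(v<205); q=P[m]; print("plate",len(q),np.median(q[:,2]),cv2.minAreaRect(q[:,:2].astype(np.float32)), q.min(0),q.max(0))
m=box&(H>95)&(H<125)&(S>120)&(Z>.08); q=P[m]; print("blue",len(q),q.min(0),q.max(0))
for lo in np.arange(.1,.27,.02):
    k=q[(q[:,2]>lo)&(q[:,2]<lo+.02)]
    if len(k): print(lo.round(2),len(k),k.mean(0).round(4),np.ptp(k[:,0]).round(4))
m=box&(Z>.1); q=P[m]; i=q[:,2].argmax(); print("highest",q[i], np.percentile(q[:,2],99))
for n in("top",):
    zz=np.load("top0.npz");Pt=cloud("top",zz["d"].astype(float));hs=cv2.cvtColor(zz["r"],cv2.COLOR_RGB2HSV).astype(int)
    m=(hs[...,0]<20)&(hs[...,1]>140)&(Pt[...,2]>.1); m[:180]=0;m[250:]=0;m[:,:360]=0;m[:,405:]=0
    q=Pt[m]; print("orange",len(q)); 
    for lo in np.arange(.12,.2,.02):
        k=q[(q[:,2]>lo)&(q[:,2]<lo+.02)]
        if len(k): print(lo.round(2),len(k),k.mean(0).round(4))
E
```

```text
mould 6241 [ 0.55910759 -0.06790229  0.06619729] ((0.544118344783783, -0.06556395441293716), (0.14880113303661346, 0.09001673012971878), 88.46768188476562)
plate 4366 0.010740735298497589 ((0.5446584224700928, -0.052299678325653076), (0.25055843591690063, 0.11038391292095184), 89.03569030761719) [ 0.48815779 -0.17832264  0.00701234] [0.60092712 0.07357327 0.01699994]
blue 1613 [0.53452077 0.02998961 0.09089051] [0.55902943 0.09872866 0.25252601]
0.1 87 [0.548  0.043  0.1102] 0.0219
0.12 92 [0.5498 0.0502 0.1285] 0.0217
0.14 49 [0.5553 0.0586 0.1499] 0.0076
0.16 72 [0.5517 0.0674 0.1724] 0.0212
0.18 245 [0.5491 0.0745 0.191 ] 0.0218
0.2 339 [0.5487 0.0819 0.2103] 0.0219
0.22 411 [0.5488 0.0896 0.2297] 0.0226
0.24 174 [0.5488 0.0954 0.2493] 0.0234
highest [0.55685484 0.11937487 0.31973217] 0.3179511845991074
orange 96
0.12 6 [ 0.5397 -0.1806  0.1388]
0.14 31 [ 0.5395 -0.1879  0.1497]
0.16 31 [ 0.5394 -0.2028  0.1701]
0.18 28 [ 0.539  -0.2153  0.1857]
```

Request:
move_arm(
  commands=[
    [[0.7,1.7,1.0,0],[1.0,1.7,2.0,0],[1.0,0,2.5,0],[0,0,1,0],[0,0,1,0],[0,0,1,0],[0,0,0.5,0],[0,0,0,0]],
  ],
)

```text
clock: 2.55
tool_pos: [0.5492, 0.1174, 0.2101]
orientation: [123.9, 89.9, 32.0]
force: [0.1, 0.2, 0.2]
opening: 0.0001
```

Request:
move_arm(
  commands=[
    [[0,0,0.8,0],[0,0,0.8,0],[0,0,0.8,0],[0,0,0.8,0],[0,0,0.8,0]],
  ],
)

```text
clock: 3.05
tool_pos: [0.5477, 0.0767, 0.2095]
orientation: [-60.8, 90.0, -152.7]
force: [0.0, 2.4, 2.4]
opening: 0.0003
```

Request:
move_arm(
  commands=[
    [[0,0,1,0],[0,0,1,0],[0,0,1,0],[0.1,0,1,0],[0.3,0,1,0],[0.35,0,0.95,0],[0.35,0,0.95,0],[0.4,0,0.9,0]],
  ],
)

```text
clock: 3.85
tool_pos: [0.5452, -0.0013, 0.1942]
orientation: [-19.4, 90.0, -111.3]
force: [1.1, 1.1, 1.7]
opening: 0.0004
```

Request:
move_arm(
  commands=[
    [[0.55,0,0.85,0],[0.6,0,0.8,0],[0.65,0,0.75,0],[0.7,0,0.7,0],[0.8,0,0.65,0],[0.8,0,0.55,0],[0.7,0,0.4,0],[0.7,0,0.3,0]],
  ],
)

```text
clock: 4.65
tool_pos: [0.5434, -0.0508, 0.1388]
orientation: [-72.4, 90.0, -164.2]
force: [0.5, -1.5, 2.1]
opening: 0.0008
```

Request:
move_arm(
  commands=[
    [[0.5,0,0.2,0],[0.5,0,0.2,0],[0.5,0,0.1,0],[0.5,0,0.1,0],[0.4,0,0.1,0],[0.4,0,0,0],[0.4,0,0,0],[0.3,0,0,0]],
  ],
)

```text
clock: 5.45
tool_pos: [0.5434, -0.0574, 0.1042]
orientation: [-62.7, 90.0, -154.6]
force: [-0.1, 0.0, 0.4]
opening: 0.0003
```

```bash
python3 - <<'E'
from h import *
r,d=snapshot("scene"); P=cloud("scene",d.astype(float)); np.savez("s2.npz",r=r,d=d)
c=r[130:270,220:380]; cv2.imwrite("pics/s2.png",cv2.resize(c,(640,560),interpolation=cv2.INTER_CUBIC)[...,::-1]); print(get_obs()["tool_pos"],get_obs()["force"])
E
```

```text
[ 0.54310269 -0.05736684  0.10379239] [ 0.45565192 -0.62188032 -0.04548843]
```

View pics/s2.png

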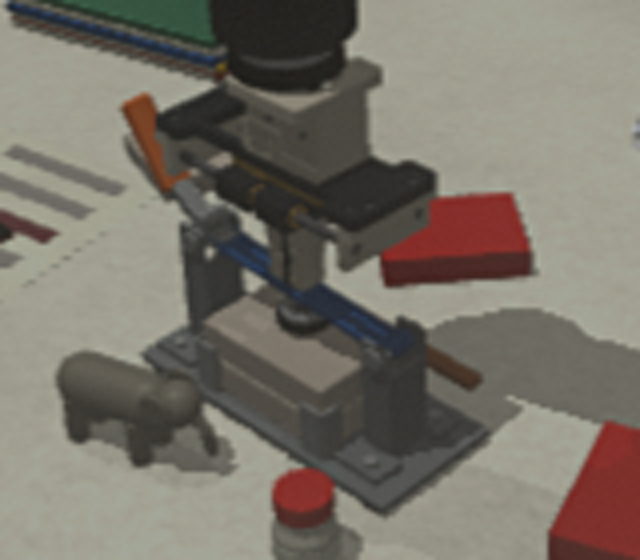

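The strap is nearly level, the foot sits just above the mould, and the gripper is clear of the lever. I'll continue slowly.

Request:
move_arm(
  commands=[
    [[0.2,0,0,0],[0.15,0,0,0],[0.1,0,0,0],[0.1,0,0,0],[0,0,0,0]],
  ],
)

```text
clock: 6.0
tool_pos: [0.5434, -0.0574, 0.099]
orientation: [-143.2, 90.0, 124.9]
force: [-0.5, -0.6, -0.1]
opening: 0.0008
```

Request:
move_arm(
  commands=[
    [[0.1,0,0,0],[0.1,0,0,0],[0.1,0,0,0]],
  ],
)

```text
clock: 6.3
tool_pos: [0.5435, -0.0575, 0.0969]
orientation: [61.4, 90.0, -30.5]
force: [-5.2, 1.7, 12.8]
opening: 0.0006
```

The force rose to 12.8 N, so the foot is seated on the mould. I'll retreat up and go beyond the lever.

Request:
move_arm(
  commands=[
    [[-0.5,0,0,0],[-1,0,0,0],[-2,0,0,0],[-3.5,0,0,0],[-3.5,0,0,0],[-3.0,0,0,0],[0,0.1,2,0],[0,0.1,4,0]],
  ],
)

```text
clock: 7.1
tool_pos: [0.5444, -0.1164, 0.2333]
orientation: [103.5, 89.8, 11.8]
force: [0.7, -0.7, -0.2]
opening: 0.0005
```

Request:
move_arm(
  commands=[
    [[0,0.1,4,0],[0,0,4,0],[0,0,4,0],[0,0,3,0],[0,0,1,0],[0,0,0,0]],
  ],
)

```text
clock: 7.7
tool_pos: [0.5388, -0.2786, 0.2311]
orientation: [-105.2, 90.0, 162.7]
force: [0.5, 0.7, 0.2]
opening: 0.0006
```

```bash
python3 - <<'E'
from h import *
o,T=tool(); print(o["clock"],o["tool_pos"],o["force"])
r,d=snapshot("wrist"); Tc=T@np.array(calibration("wrist")["tool_from_camera"]); P=cloud("wrist",d.astype(float),Tc)
cv2.imwrite("pics/w3.png",r[...,::-1])
hsv=cv2.cvtColor(r,cv2.COLOR_RGB2HSV).astype(int); H,S=hsv[...,0],hsv[...,1]
m=(H>95)&(H<125)&(S>120)&(d>0)&(P[...,2]>.08)&(P[...,2]<.2)&(abs(P[...,0]-.545)<.04)
q=P[m]; print("strap",len(q),q.min(0),q.max(0))
for lo in np.arange(-.15,.05,.03):
    k=q[(q[:,1]>lo)&(q[:,1]<lo+.03)]
    if len(k): print(lo.round(2),k.mean(0).round(4))
m=(H<20)&(S>140)&(d>0)&(P[...,2]>.11)&(P[...,2]<.25)&(abs(P[...,0]-.54)<.04); q=P[m]
print("lever",len(q),q.min(0),q.max(0))
for lo in np.arange(.12,.2,.02):
    k=q[(q[:,2]>lo)&(q[:,2]<lo+.02)]
    if len(k): print(lo.round(2),k.mean(0).round(4),k[:,1].min().round(4))
E
```

```text
7.7 [ 0.53881767 -0.27861818  0.23111491] [0.45840814 0.65872064 0.19450775]
strap 3315 [ 0.53221709 -0.1294756   0.0850841 ] [0.55813532 0.04014221 0.10101558]
-0.15 [ 0.5446 -0.1235  0.0952]
-0.12 [ 0.5444 -0.105   0.095 ]
-0.09 [ 0.545 -0.075  0.095]
-0.06 [ 0.5461 -0.0426  0.095 ]
-0.03 [ 0.5462 -0.015   0.095 ]
0.0 [0.5464 0.0165 0.0954]
0.03 [0.5467 0.0323 0.0991]
lever 927 [ 0.53303643 -0.22734403  0.12904785] [ 0.55451727 -0.17941883  0.18777785]
0.12 [ 0.5478 -0.1837  0.1365] -0.195
0.14 [ 0.5468 -0.1928  0.1503] -0.2094
0.16 [ 0.5485 -0.2075  0.1701] -0.2224
0.18 [ 0.5482 -0.221   0.1842] -0.2273
```

View pics/w3.png

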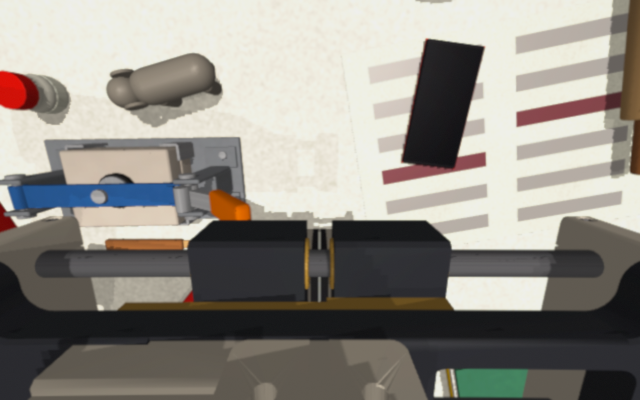

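The strap lies level, with its top at z ≈ 0.095 along its full length. The lever tip is at (230,207) in the picture, y ≈ −0.228. The finger is outside it, so I'll go down and start pushing.

Request:
move_arm(
  commands=[
    [[2.5,0.2,0,0],[2.5,0,0,0],[1.6,0,0,0],[0,0,-0.8,0],[0,0,-1,0],[0,0,-0.8,0],[0,0,-0.8,0],[0,0,-0.8,0]],
  ],
)

```text
clock: 8.55
tool_pos: [0.5441, -0.2386, 0.1697]
orientation: [30.2, 89.5, -61.5]
force: [-9.3, -28.2, 27.2]
opening: 0.0005
```

The push is jamming. At a purely horizontal push, friction on the rising tip cancels the torque. I'll back off and push along the arc (up and over) instead.

Request:
move_arm(
  commands=[
    [[0,0,0.6,0],[0,0,0.6,0],[0,0,0,0]],
  ],
)

```text
clock: 8.85
tool_pos: [0.5422, -0.2475, 0.1654]
orientation: [112.1, 90.0, 20.2]
force: [0.2, -0.3, -0.2]
opening: 0.0008
```

Request:
move_arm(
  commands=[
    [[-0.4,0,-0.5,0],[-0.3,0,-0.5,0],[-0.4,0,-0.5,0],[-0.4,0,-0.55,0]],
  ],
)

```text
clock: 9.25
tool_pos: [0.5425, -0.2268, 0.1806]
orientation: [-43.3, 90.0, -135.2]
force: [-2.5, -3.8, 1.6]
opening: 0.0006
```

Request:
move_arm(
  commands=[
    [[-0.4,0,-0.7,0],[-0.35,0,-0.7,0],[-0.3,0,-0.7,0],[-0.25,0,-0.8,0],[-0.2,0,-0.8,0],[-0.1,0,-0.8,0],[-0.1,0,-0.8,0],[0,0,-0.8,0]],
  ],
)

```text
clock: 10.05
tool_pos: [0.5451, -0.1652, 0.1971]
orientation: [105.6, 90.0, 13.8]
force: [0.2, -2.0, 2.0]
opening: 0.0001
```

Request:
move_arm(
  commands=[
    [[0,-0.1,-0.8,0],[0.1,-0.1,-0.8,0],[0.2,0,-0.8,0],[0.3,0,-0.75,0],[0.35,0,-0.75,0],[0.4,0,-0.7,0],[0.45,0,-0.6,0],[0.5,0,-0.6,0]],
  ],
)

```text
clock: 10.85
tool_pos: [0.5446, -0.1074, 0.1736]
orientation: [-112.8, 90.0, 155.4]
force: [-0.8, 0.4, 3.3]
opening: 0.0006
```

Request:
move_arm(
  commands=[
    [[0.5,0,-0.55,0],[0.5,0,-0.45,0],[0.5,0,-0.35,0],[0.5,0,-0.35,0],[0.5,0,-0.3,0],[0.5,0,-0.3,0],[0.4,0,-0.2,0],[0.4,0,-0.1,0]],
  ],
)

```text
clock: 11.65
tool_pos: [0.5457, -0.0815, 0.1358]
orientation: [141.0, 90.0, 49.1]
force: [-0.6, 3.6, 5.8]
opening: 0.0008
```

Request:
move_arm(
  commands=[
    [[0.3,0,0,0],[0.2,0,0,0],[0.2,0,0,0],[0.1,0,0,0]],
  ],
)

```text
clock: 12.05
tool_pos: [0.5459, -0.0819, 0.1282]
orientation: [103.4, 90.0, 11.5]
force: [-2.2, 4.9, 11.8]
opening: 0.0002
```

Request:
move_arm(
  commands=[
    [[0.1,0,0,0],[0.1,0,0,0],[0,0,0,0]],
  ],
)

```text
clock: 12.35
tool_pos: [0.5461, -0.0819, 0.128]
orientation: [89.4, 89.9, -2.4]
force: [-6.4, 7.1, 19.9]
opening: 0.0003
```

The tip no longer descends at z = 0.128 while the force climbs, so the lever is on its stop. I'll retreat and check.

Request:
move_arm(
  commands=[
    [[-0.4,0,0,0],[-1,0,0,0],[-3,0,0,0],[-4,0,0,0],[-4,0,2,0],[0,0,4,0],[0,0,4,0],[0,0,4,0]],
  ],
)

```text
clock: 13.15
tool_pos: [0.5404, -0.2235, 0.2506]
orientation: [-18.8, 90.0, -110.6]
force: [1.5, -0.0, 0.2]
opening: 0.0005
```

Request:
move_arm(
  commands=[
    [[0,0,4,0],[0,0,3,0],[0,0,0,0]],
  ],
)

```text
clock: 13.45
tool_pos: [0.5374, -0.2954, 0.2493]
orientation: [-80.8, 89.9, -172.9]
force: [0.6, 0.2, -0.3]
opening: 0.0003
```

```bash
python3 - <<'E'
from h import *
o,T=tool(); print(o["clock"],o["tool_pos"],o["force"])
r,d=snapshot("scene"); P=cloud("scene",d.astype(float))
cv2.imwrite("pics/s4.png",cv2.resize(r[130:290,200:400],(750,600),interpolation=cv2.INTER_CUBIC)[...,::-1])
z0=np.load("scene0.npz")
def an(n,r,P,d):
    hsv=cv2.cvtColor(r,cv2.COLOR_RGB2HSV).astype(int);H,S,V=hsv[...,0],hsv[...,1],hsv[...,2]
    near=(abs(P[...,0]-.5446)<.07)&(abs(P[...,1]+.052)<.16)&(d>0)
    m=near&(H<20)&(S>140)&(P[...,2]>.1)&(P[...,2]<.22);q=P[m]
    if len(q)>4:
        print(n,"lever",len(q),q.min(0).round(4),q.max(0).round(4))
        for lo in np.arange(-.12,0,.03):
            k=q[(q[:,1]>lo)&(q[:,1]<lo+.03)]
            if len(k): print("  ",k[:,1].mean().round(4),np.percentile(k[:,2],85).round(4))
    m=near&(H>95)&(H<125)&(S>100)&(P[...,2]>.08)&(P[...,2]<.2);q=P[m]
    if len(q)>4: print(n,"strap",len(q),q.min(0).round(4),q.max(0).round(4))
an("scene",r,P,d)
r,d=snapshot("wrist"); an("wrist",r,cloud("wrist",d.astype(float),T@np.array(calibration("wrist")["tool_from_camera"])),d)
# change check, both fixed views
for n in ("scene","top"):
    r2,_=snapshot(n); a=np.load(n+"0.npz")["r"]; df=(cv2.absdiff(r2,a).max(2)>45).astype(np.uint8)
    k,_,st,_=cv2.connectedComponentsWithStats(df); print(n,[tuple(int(x) for x in s) for s in st[1:] if s[4]>25])
E
```

```text
13.45 [ 0.53744567 -0.2953554   0.24926828] [ 0.64540373  0.18858675 -0.33063737]
scene lever 147 [ 0.5334 -0.1048  0.1192] [ 0.5569 -0.0359  0.131 ]
   -0.0976 0.128
   -0.0753 0.1285
   -0.0468 0.1292
scene strap 155 [ 0.5346 -0.1227  0.0909] [0.5568 0.0401 0.1042]
wrist lever 1677 [ 0.5326 -0.1123  0.1172] [ 0.5565 -0.0403  0.1287]
   -0.1016 0.126
   -0.0749 0.1265
   -0.0513 0.1269
wrist strap 1499 [ 0.5321 -0.1299  0.0867] [0.56   0.0409 0.1009]
scene [(199, 0, 68, 15, 575), (272, 0, 12, 16, 175), (501, 6, 15, 38, 167), (201, 11, 42, 42, 1053), (216, 70, 25, 8, 107), (201, 82, 30, 16, 178), (237, 93, 17, 13, 149), (467, 95, 13, 9, 44), (203, 96, 18, 6, 60), (457, 108, 11, 10, 45), (436, 115, 204, 110, 3908), (387, 121, 13, 18, 99), (250, 153, 16, 22, 157), (329, 171, 12, 18, 102), (438, 171, 49, 21, 472), (279, 179, 41, 41, 1009), (325, 179, 94, 50, 1806), (620, 178, 15, 10, 78), (252, 181, 13, 9, 51), (421, 182, 12, 5, 30), (320, 201, 7, 9, 37), (587, 247, 53, 37, 842)]
top [(232, 121, 245, 279, 21535), (286, 198, 22, 15, 160), (282, 228, 21, 14, 127), (0, 308, 151, 92, 8456), (189, 396, 53, 4, 160)]
```

View pics/s4.png

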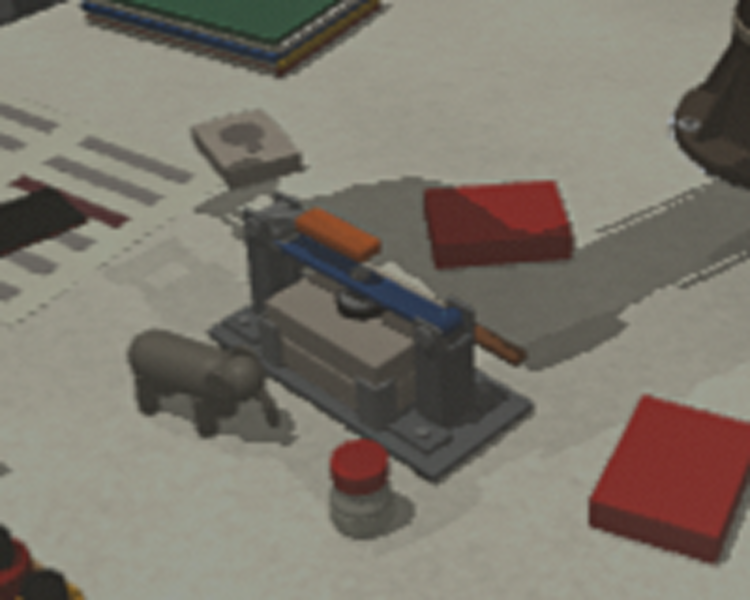

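The lever lies down over the strap. Its residual slope is about 0.018 rad, which matches the 1.55 stop. The foot is on the mould and the bystanders are where they were.

```bash
python3 -c "
from h import *
print(close_job())"
```

```text
the job is handed in; nothing more can be done
None
```

The mould clamp is closed and the job is handed in, at about 13.6 s of the 48 s allowed. I laid the blue strap down slowly with the back of the closed fingers until its foot met the mould at about 13 N. Then I pushed the orange lever over and down to its stop, at about 20 N, and moved the arm clear.

**What disagreed:** my first push on the lever, straight sideways, jammed for a moment. The wrist force reached about 40 N (28 N sideways, 27 N up), all of it on the fingertip. I backed off and pushed along the lever's arc instead, which took only 2–6 N until the last few millimetres.

**Last checks:**
- **Lever:** its top is at about 0.127–0.129 m and it lies within 0.02 rad of level, which fits the 1.55 rad stop.
- **Strap:** it measured level along its full length before I pushed the lever. Afterwards I checked only its overall position, not the final −0.02 rad angle.
- **Other objects:** the elephant, jar, knife, spare mould half and red look-alikes look unmoved by eye in the last scene picture. The automatic image comparison was swamped by the arm and its shadow, so it could not confirm this. I also did not remeasure the mould's position.

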